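Set the chiming wall clock by its minute hand

TASK

The chiming wall clock lying face up on the hall table is slow; set it to eleven o'clock, with both hands reading the hour. Put a fingertip behind the outer part of the minute hand and gently push it clockwise round the minute ring, never backwards and without pushing the hour hand or pressing on the dial, until it points at the double mark of twelve, then take the finger away. Do not lift or shift the clock, and leave the things around it where they lie.

Things in the scene. Friction and masses are not known exactly. Their poses are not given: they have to be found in the camera images.
- clock: Round wooden wall clock without glass, loose (about 1.4 kg), on its back: 300 mm across, 42 mm high. Origin at the centre of its underside, z up out of the dial, x towards twelve, y towards nine. The flat white dial is 32 mm above the origin; the frame round it is 14 mm wide and rises 10 mm over the dial. Dark baton marks at the hours, small ticks at the minutes.
- dial_centre (a point): Centre of the dial, on the dial face, on the axis of both hands.
- twelve_mark (a point): Middle of the double baton at twelve (two parallel bars 30 mm long, 12 mm apart; the other hours have a single bar), on the dial face, 118 mm from the dial centre.
- minute_hand (a joint): Minute hand angle in rad, growing clockwise seen from above: 0 is ten o'clock sharp, 6.283 eleven o'clock sharp (on the double mark, one full turn on). Starts between 1.7 and 3.9 (10:16 to 10:37). It stays where it is left (friction about 0.06 N m, some 0.6 N at its outer end; no spring, no stop at twelve). The geared hour hand follows at one twelfth.
- minute_tip (a point): Tip of the minute hand, 118 mm from the axis, at half thickness. A straight dark steel bar 4 mm thick, its underside 14 mm above the dial (46 mm above the clock's underside); 9 mm wide, 6 mm beyond 85 mm from the axis; a tail 30 mm long, 11 mm wide, points the other way. The brass nut on the axis ends 52 mm above the clock's underside.
- hour_hand: The hour hand: dark steel with a wider leaf near its end, 78 mm from axis to tip, 3 mm thick, its underside 7 mm above the dial face, below the minute hand. Origin on the axis. It is geared to the minute hand.
- level: Aluminium spirit level, loose, 225 x 22 x 42 mm high, lying beside the clock; origin at the centre of its underside, length along its y.
- screwdriver: Screwdriver, loose, 190 mm long along its x, lying beside the clock.
- winding_key: Brass winding key with two wings, loose, about 60 x 46 x 11 mm, lying beside the clock.
- hanger: Steel wall hanger plate with a short hook, loose, 60 x 34 x 19 mm, lying beside the clock.
- stein: White and blue lidded stein, loose, 96 mm across the foot, 170 mm high, handle towards its y, standing to the left of the clock.
- flask: Green glass bottle, loose, 68 mm across, 230 mm high, standing to the robot's left.
- tape: Tape measure, loose, 70 x 36 x 62 mm high, to the right of the clock.

How it is judged:
On the way:
1. The minute hand has been pushed clockwise past nine (quarter to eleven) (value of joint minute_hand above 4.75 rad).
At the end, for the whole second after the job is handed in: The minute hand rests on the twelve mark (6.283 rad) within 0.07 rad, about two thirds of a minute, so the clock reads eleven; the clock lies flat, shifted less than 15 mm (its twelve mark less than 20 mm) (value of joint minute_hand between 6.2132 and 6.3532 rad and velocity of joint minute_hand between -0.02 and 0.02 rad/s and distance of clock from where it was at the start of the episode below 0.015 m and distance of twelve_mark from where it was at the start of the episode below 0.02 m and angle between clock's own z axis and vertical below 0.03 rad); the robot touches nothing.
It fails at once if The minute hand is turned backwards (faster than 0.1 rad/s), or flicked forward (over 2.5 rad/s) (velocity of joint minute_hand below -0.1 rad/s or velocity of joint minute_hand above 2.5 rad/s).
It fails at once if The fingers push or press on the clock, its hands or its dial with more than 10 N (contact force between the fingers and clock above 10 N).
It fails at once if The fingers push the hour hand (contact force between the fingers and hour_hand above 1 N).
It fails at once if The clock is lifted, tipped or shoved aside (height (world z) of clock above 0.01 m or angle between clock's own z axis and vertical above 0.06 rad or distance of clock from where it was at the start of the episode above 0.025 m).
It fails at once if Something around the clock is moved by more than 20 mm (distance of any of level, screwdriver, winding_key, hanger, stein, flask, tape from where it was at the start of the episode above 0.02 m).
It also fails if it takes over 72 s, if anything falls off the work surface, if the arm or the gripper's body presses on something with over 40 N, if the wrist force passes 120 N, or if a joint passes its speed limit or range.

ROBOT

A 7-joint arm with a two-finger parallel gripper is mounted at the origin on the work surface. World frame = base frame: x ahead of the robot, y to its left, z up, the work surface at z = 0. Lengths are in m, angles in rad, forces in N, time in s.
With the tool pointing down it reaches from about 0.4 to 0.85 m from the base axis. Payload 10.4 kg.
Tool frame: the origin (TCP) lies between the finger pads; the fingertips stand manip.tip_extent ahead of it and the grasp point (between the pads) lies 6 mm ahead of it (manip.tip_extent is the distance from the TCP to the fingertips, in m); z points along the fingers, y is the line along which they close (so a half turn about z gives the same grasp; the last joint's range is limited). The gripper opens to 85 mm and grips with 20 to 120 N. Pads are 22 mm wide; open, the fingers measure 114 mm over their backs; the gripper's body (76 mm by 85 mm) begins 54 mm behind the grasp point. The pads swing forward as they close: fully open they stand 13 mm farther back than shut.
Start: joints at [-0.023, 0.332, -0.065, 1.46, 0.022, 1.35, -0.088], TCP at [0.625, 0, 0.256] pointing down, gripper open.
Joint ranges: [-2.6, 2.6], [-0.5, 2.12], [-1.47, 1.34], [0.16, 2.42], [-1.27, 4.41], [0.06, 2.06], [-2.6, 2.6]. Speed limits (rad/s): [2.22, 2.22, 2.79, 2.79, 3.14, 3.14, 3.14].

INTERFACE

Orientations are given as a unit quaternion [x, y, z, w].
In Python, from workcell import get_obs, optics, workorder, manip gives the robot as it stands.
- The arm moves only by the tool jog_arm, never from a script. Its argument "increments" is a list of rows, each a list of 7 numbers: the shift along the tool's x, y, z in m, then the turn, a rotation vector about the tool's x, y, z in rad, then the opening, from -1 (shut) to 1 (fully open). A call has 1 to 5 rows; each row is the pose to reach, as a shift and turn from the pose commanded when the call began, along the tool's axes at that moment; what a row does not reach only later rows make up. A row lasts 1/12 s, in which the tool goes at most 41.7 mm and 7.16 degrees, less where a joint would pass 70% of its speed; a pose out of reach is approached as far as the arm can. A call with a gripper value outside its range is refused whole. The fingers move at their own pace and stop on an object; "grip_force" is the grip in N (left out, the last holds). Time passes only in rows, so rows that repeat a pose let the fingers close. It gives the time, the measured TCP pose, the force, the opening and the grip force at its end, in the units of the state.
- get_obs(): the state, without advancing time (a new reading comes with each control period).
- optics.camera(name): name is "scene" or "side" or "wrist"; returns a dict with "color" (384x512x3 uint8, red, green, blue), "depth" (384x512 float32, m along the optical axis (not along the pixel's ray), 0 where there is no reading), "K" (3x3 intrinsics, pixels), "R" (3x3) and "t" (3): a world point X has camera coordinates R X + t. Camera axes: x right, y down, z forward; pixel columns grow to the right and rows downward; lengths in m; the calibration is good to about 2 mm. A picture is of the moment at which its call begins.
- workorder.hand_in(): hands the job in; it is judged then, once.
The state is a dict: "clock": time; "joint_pos": joint angles; "joint_velocities": joint speeds; "tau": joint torques, N m; "position": TCP position; "ee_rot": TCP orientation; "ft_force": force on the tool from outside, world axes, zero at the start; "torque": the same for the moment, N m; "grip_width": opening from 0.0 (shut) to 1.0 (fully open); "grasp_force": force on a finger pad.
Only numpy, scipy, OpenCV 4.12 (cv2) and the standard library are available. Lean on these libraries where they do the work, as an engineer would, in place of code of your own. Each camera call takes 0.05 s, during which the arm holds its last target. There are 200 camera calls.

## Working session

There is one attempt and no reset: what is moved stays moved. The work goes in short steps, Python scripts to look and compute and a tool call to move; the robot and the scene stay as the last step left them, time stands still between calls to the robot, and variables do not carry over. Pictures are saved under pics/ and viewed, at most 10 in all, crops included, and the job is handed in when it is done.

Besides the shell and the picture viewer there is one more tool, called as a command line: name --pt "numbers of a row" for each row, then --argument value for the rest. jog_arm: Moves the arm, as the interface text tells. Its arguments: {"type":"object","properties":{"increments":{"type":"array"},"grip_force":{"type":"number"}},"required":["increments"]}

```bash
ls; mkdir -p pics; python3 - <<'E'
from workcell import get_obs, optics, manip
import cv2,numpy as np
o=get_obs();print({k:np.round(v,3) for k,v in o.items()}, manip.tip_extent)
c=[optics.camera(n) for n in("scene","wrist")]
for n,k in zip(("scene","wrist"),c): np.savez(f"{n}0.npz",**k)
cv2.imwrite("pics/a.png",cv2.resize(np.vstack([k["color"][...,::-1] for k in c]),None,fx=.78,fy=.78))
E
```

```text
pics
{'clock': np.float64(0.0), 'joint_pos': array([-0.023,  0.333, -0.065,  1.461,  0.022,  1.35 , -0.089]), 'joint_velocities': array([ 0.   , -0.001,  0.   ,  0.001,  0.002, -0.   , -0.001]), 'tau': array([ 0.0000e+00, -6.2545e+01,  5.0000e-02, -3.9161e+01,  1.6000e-02,
        1.0000e-02, -0.0000e+00]), 'position': array([ 0.625, -0.   ,  0.256]), 'ee_rot': array([ 0.707,  0.707, -0.001, -0.   ]), 'ft_force': array([-0.394,  0.318,  0.435]), 'torque': array([-0.011, -0.054, -0.043]), 'grasp_force': np.float64(0.0), 'grip_width': np.float64(1.0)} 0.025
```

View pics/a.png

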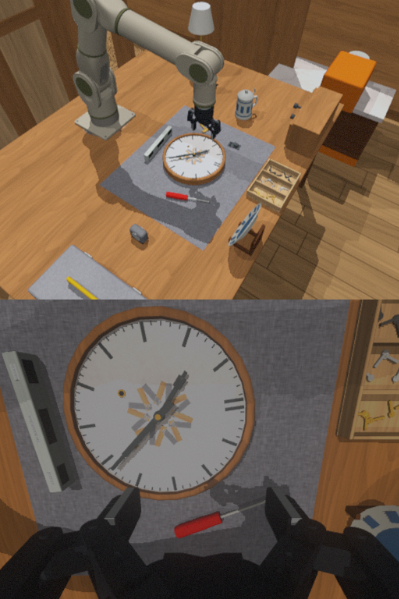

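```bash
cat > h.py <<'E'
import numpy as np,cv2
def ray(c,uv,z):
    uv=np.atleast_2d(uv).astype(float)
    d=np.c_[uv,np.ones(len(uv))]@np.linalg.inv(c["K"]).T@c["R"]
    o=-c["R"].T@c["t"]
    return o+d*((z-o[2])/d[:,2])[:,None]
def proj(c,X):
    p=(np.atleast_2d(X)@c["R"].T+c["t"])@c["K"].T
    return p[:,:2]/p[:,2:]
E
python3 - <<'E'
from h import *
c=dict(np.load("wrist0.npz"));im=c["color"]
print("cam",-c["R"].T@c["t"]);print(c["R"].round(3))
# rim by hue: orange-brown ring; dial by white
hsv=cv2.cvtColor(im,cv2.COLOR_RGB2HSV)
m=((hsv[...,1]<40)&(hsv[...,2]>130)).astype(np.uint8)
m=cv2.morphologyEx(m,cv2.MORPH_CLOSE,np.ones((5,5)))
cs=max(cv2.findContours(m,0,1)[0],key=cv2.contourArea)
h=cv2.convexHull(cs)[:,0]
P=ray(c,h,.032)
(cx,cy),r=cv2.minEnclosingCircle(P[:,:2].astype(np.float32));print("dial minenclosing",cx,cy,r)
A=np.c_[2*P[:,:2],np.ones(len(P))];s=np.linalg.lstsq(A,(P[:,:2]**2).sum(1),rcond=None)[0];print("fit",s[:2],np.sqrt(s[2]+s[0]**2+s[1]**2), "hull bbox",h.min(0),h.max(0))
D=c["depth"];print("depth->z at dial:",[ (c["R"].T@(np.linalg.inv(c["K"])@[u,v,1]*D[v,u]-c["t"])).round(4) for u,v in ((150,60),(280,190),(250,60))])
cv2.imwrite("pics/b.png",cv2.resize(im[0:280,50:350,::-1],None,fx=2.1,fy=2.1,interpolation=cv2.INTER_CUBIC))
E
```

```text
cam [0.62515524 0.07395049 0.37274375]
[[ 1.    -0.    -0.001]
 [ 0.    -0.956  0.293]
 [-0.001 -0.293 -0.956]]
dial minenclosing 0.5575532913208008 0.027176737785339355 0.13488581776618958
fit [0.55803827 0.02657275] 0.13401928556826884 hull bbox [96 27] [313 245]
depth->z at dial: [array([0.5   , 0.1272, 0.031 ]), array([ 0.6511, -0.0267,  0.0318]), array([0.6138, 0.1269, 0.0327])]
```

View pics/b.png

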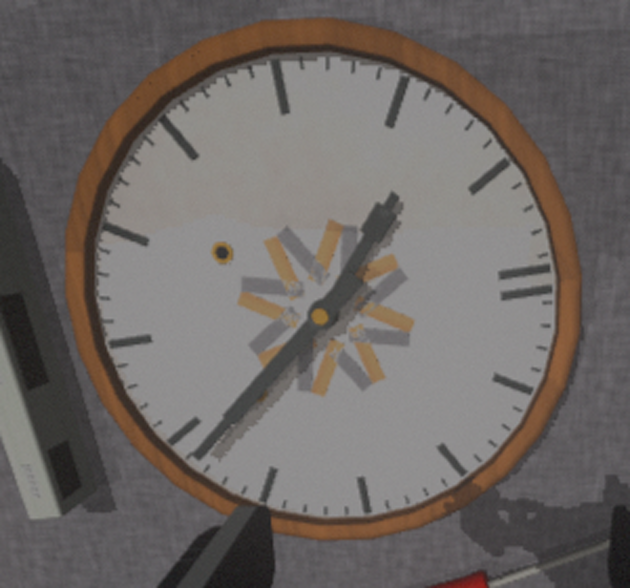

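```bash
python3 - <<'E'
from h import *
c=dict(np.load("wrist0.npz"))
f=lambda u,v,z: ray(c,[u/2.1+50-.25,v/2.1-.25],z)[0]
C=f(319,316,.052);T=f(197,457,.048);W=f(525,282,.032);S=f(131,341,.032);N=f(280,87,.032);E3=f(364,494,.032)
print(C,T,W,"mid 6-12",(S+W)/2,"mid 3-9",(N+E3)/2)
for p in(W,T,S,N,E3): d=p-C;print(np.hypot(*d[:2]).round(4),np.degrees(np.arctan2(d[1],d[0])).round(1))
E
```

```text
[0.55688285 0.0277902  0.052     ] [ 0.47651149 -0.05835154  0.048     ] [0.67372588 0.04464823 0.032     ] mid 6-12 [0.55631836 0.02730038 0.032     ] mid 3-9 [0.55710555 0.02768904 0.032     ]
0.1181 8.2
0.1178 -133.0
0.1193 -171.4
0.1196 98.4
0.1199 -81.5
```

jog_arm --pt "0 0 0 0 0 0 -1" --pt "0 0 0 0 0 0 -1" --pt "0 0 0 0 0 0 -1" --pt "0 0 0 0 0 0 -1" --pt "0 0 0 0 0 0 -1" --grip_force 20

```text
clock: 0.52
position: [0.625, 0.0, 0.2563]
ee_rot: [0.707, 0.707, 0.0, -0.0]
ft_force: [-0.1, 0.7, -0.2]
grip_width: 0.3
grasp_force: 0.0
```

jog_arm --pt "0 0 0 0 0 0 -1" --pt "0 0 0 0 0 0 -1" --pt "0 0 0 0 0 0 -1" --pt "0 0 0 0 0 0 -1" --pt "0 0 0 0 0 0 -1"

```text
clock: 0.93
position: [0.625, 0.0001, 0.2563]
ee_rot: [0.707, 0.707, 0.0, 0.0]
ft_force: [0.5, 0.6, -0.6]
grip_width: 0.001
grasp_force: 0.0
```

```bash
python3 - <<'E'
from h import *
from workcell import get_obs, optics
o=get_obs();print(o["clock"],o["position"].round(4),o["ee_rot"].round(4),o["grip_width"])
c=[optics.camera(n) for n in("wrist","side")]
for n,k in zip(("wrist","side"),c): np.savez(f"{n}1.npz",**k)
print(proj(c[1],[o["position"],o["position"]-[0,0,.025],o["position"]-[0,0,.038]]))
print(proj(c[0],[o["position"],o["position"]-[0,0,.025],o["position"]-[0,0,.038]]))
cv2.imwrite("pics/c.png",np.vstack([cv2.resize(k["color"][...,::-1],None,fx=.78,fy=.78) for k in c]))
E
```

```text
0.9333 [6.250e-01 1.000e-04 2.563e-01] [0.7071 0.7071 0.     0.    ] 0.0012345136008704758
[[251.35234217 129.46148417]
 [251.42587392 136.77034919]
 [251.46322178 140.4826299 ]]
[[258.96885088 267.14364318]
 [259.05944902 243.1606704 ]
 [259.096495   233.35392891]]
```

View pics/c.png

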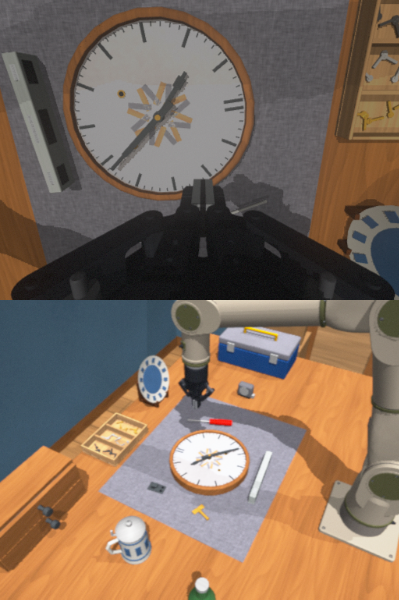

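```bash
python3 - <<'E'
from h import *
c=dict(np.load("wrist1.npz"));D=c["depth"]
v,u=np.mgrid[200:300,180:340]
p=np.c_[u.ravel(),v.ravel(),np.ones(u.size)]@np.linalg.inv(c["K"]).T*D[v,u].reshape(-1,1)
X=(p-c["t"])@c["R"]
ok=(X[:,2]>.2)&(X[:,2]<.3);X=X[ok]
for a in np.arange(.2,.30,.005):
    q=X[(X[:,2]>=a)&(X[:,2]<a+.005)]
    if len(q): print(a.round(3),len(q),"x",np.percentile(q[:,0],[1,99]).round(4),"y",np.percentile(q[:,1],[1,99]).round(4))
print(np.sort(X[:,2])[:5].round(4))
E
```

```text
0.235 127 x [0.6138 0.6369] y [0.006 0.011]
0.24 213 x [0.6119 0.6383] y [0.006 0.011]
0.245 237 x [0.612  0.6386] y [0.0059 0.0111]
0.25 266 x [0.6119 0.6386] y [0.0059 0.0113]
0.255 293 x [0.6119 0.6385] y [0.0059 0.0111]
0.26 233 x [0.612  0.6385] y [0.0061 0.0113]
0.265 486 x [0.619  0.6317] y [-0.009   0.0111]
0.27 299 x [0.6052 0.6462] y [0.0059 0.0132]
0.275 986 x [0.5951 0.6555] y [-0.0008  0.0134]
0.28 1210 x [0.5952 0.6553] y [0.006  0.0135]
0.285 1257 x [0.5964 0.6542] y [0.0054 0.0123]
0.29 228 x [0.5973 0.6532] y [0.0089 0.0154]
0.295 552 x [0.6095 0.6411] y [0.014  0.0174]
[0.2353 0.2354 0.2354 0.2355 0.2355]
```

jog_arm --pt "-0.017 -0.029 0 0 0 0 -1" --pt "-0.034 -0.058 0 0 0 0 -1" --pt "-0.051 -0.087 0 0 0 0 -1" --pt "-0.066 -0.1145 0 0 0 0 -1" --pt "-0.066 -0.1145 0 0 0 0 -1"

```text
clock: 1.45
position: [0.5067, -0.0699, 0.2567]
ee_rot: [0.709, 0.705, -0.001, 0.0]
ft_force: [1.2, -0.4, 0.5]
grip_width: 0.005
grasp_force: 0.0
```

jog_arm --pt "0 0 0.04 0 0 0 -1" --pt "0 0 0.08 0 0 0 -1" --pt "0 0 0.12 0 0 0 -1" --pt "0 0 0.156 0 0 0 -1" --pt "0 0 0.156 0 0 0 -1"

```text
clock: 1.87
position: [0.5063, -0.0657, 0.0941]
ee_rot: [0.707, 0.707, -0.003, -0.004]
ft_force: [-1.7, 0.2, -0.8]
grip_width: 0.003
grasp_force: 0.0
```

```bash
python3 - <<'E'
from h import *
from workcell import get_obs, optics
o=get_obs();print(o["clock"],o["position"].round(4),o["ee_rot"].round(4))
s=dict(np.load("side1.npz"));print("stein foot~",ray(s,[167,330],0),"flask~",ray(s,[259,383],.1))
c=[optics.camera(n) for n in("wrist","scene","side")]
cv2.imwrite("pics/d.png",np.vstack([cv2.resize(c[0]["color"][...,::-1],(400,300)),cv2.resize(c[2]["color"][80:230,180:380,::-1],(400,300))]))
E
```

```text
1.8667 [ 0.5063 -0.0657  0.0941] [ 0.707   0.7072 -0.0034 -0.0038]
stein foot~ [[0.59382601 0.48003939 0.        ]] flask~ [[0.32558448 0.51586871 0.1       ]]
```

View pics/d.png

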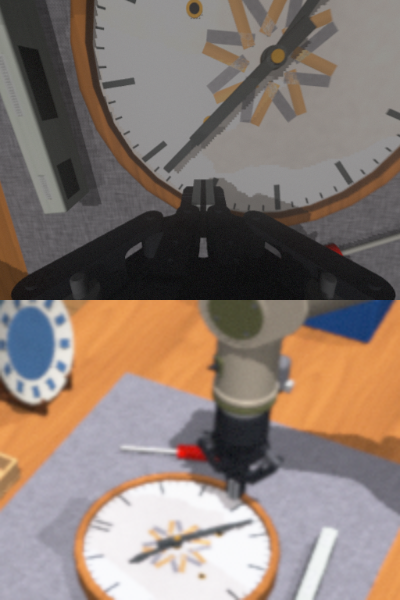

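jog_arm --pt "0 0 0 0 0 0 -1" --pt "0 0 0 0 0 0 -1" --pt "0 0 0.006 0 0 0 -1" --pt "0 0 0.012 0 0 0 -1" --pt "0 0 0.018 0 0 0 -1"

```text
clock: 2.43
position: [0.5107, -0.066, 0.0822]
ee_rot: [0.707, 0.707, 0.0, 0.0]
ft_force: [-0.0, -0.1, -0.5]
grip_width: 0.001
grasp_force: 0.0
```

jog_arm --pt "0 0 0.005 0 0 0 -1" --pt "0 0 0.01 0 0 0 -1" --pt "0 0 0.014 0 0 0 -1" --pt "0 0 0.017 0 0 0 -1" --pt "0 0 0.018 0 0 0 -1"

```text
clock: 2.85
position: [0.5102, -0.066, 0.0637]
ee_rot: [0.707, 0.707, -0.0, -0.0]
ft_force: [-0.2, 0.9, -0.2]
grip_width: -0.003
grasp_force: 0.0
```

jog_arm --pt "0 0 0 0 0 0 -1" --pt "0 0 0 0 0 0 -1" --pt "0 0 0 0 0 0 -1"

```text
clock: 3.1
position: [0.5107, -0.066, 0.0646]
ee_rot: [0.707, 0.707, 0.0, 0.0]
ft_force: [0.6, 0.6, -0.4]
grip_width: -0.001
grasp_force: 0.0
```

```bash
cat > plan.py <<'E'
from h import *
import sys
C=np.array([.5568,.0277])
def cen(th,gap=0):
    p=np.radians(8.3)-th
    u=np.array([np.cos(p),np.sin(p)]);t=np.array([np.sin(p),-np.cos(p)])
    return C+.1*u-(13.3e-3*abs(t[0])+11e-3*abs(t[1])+.003+gap)*t
def plan(start,th0,th1,step,per=5):
    n=int(np.ceil((th1-th0)/step));ths=np.linspace(th0,th1,n+1)[1:]
    cur=np.array(start)
    for i in range(0,n,per):
        rows=[np.round(cen(t)-cur,3)[::-1] for t in ths[i:i+per]]
        print(ths[min(i+per,n)-1].round(3),[[*map(float,r),0,0,0,0,-1] for r in rows])
        cur=cur+rows[-1][::-1]
    print("end",cur)
E
python3 - <<'E'
from plan import *
from workcell import get_obs
o=get_obs();print(o["clock"],o["position"].round(4),o["ee_rot"].round(4),o["ft_force"].round(1))
print("gap-start",cen(2.466,.01),cen(2.466))
cur=np.array([.5105,-.066])
plan(cur,2.40,6.12,.062)
E
```

```text
3.1 [ 0.5107 -0.066   0.0646] [7.071e-01 7.071e-01 2.000e-04 2.000e-04] [ 0.6  0.6 -0.4]
gap-start [ 0.51072244 -0.06605852] [ 0.50340788 -0.05923963]
2.705 [[0.006, -0.007, 0, 0, 0, 0, -1], [0.01, -0.012, 0, 0, 0, 0, -1], [0.014, -0.017, 0, 0, 0, 0, -1], [0.018, -0.022, 0, 0, 0, 0, -1], [0.022, -0.027, 0, 0, 0, 0, -1]]
3.01 [[0.005, -0.004, 0, 0, 0, 0, -1], [0.011, -0.008, 0, 0, 0, 0, -1], [0.016, -0.012, 0, 0, 0, 0, -1], [0.022, -0.015, 0, 0, 0, 0, -1], [0.028, -0.018, 0, 0, 0, 0, -1]]
3.315 [[0.006, -0.003, 0, 0, 0, 0, -1], [0.013, -0.005, 0, 0, 0, 0, -1], [0.019, -0.007, 0, 0, 0, 0, -1], [0.026, -0.008, 0, 0, 0, 0, -1], [0.032, -0.009, 0, 0, 0, 0, -1]]
3.62 [[0.006, -0.001, 0, 0, 0, 0, -1], [0.011, -0.001, 0, 0, 0, 0, -1], [0.016, -0.001, 0, 0, 0, 0, -1], [0.022, -0.001, 0, 0, 0, 0, -1], [0.028, -0.0, 0, 0, 0, 0, -1]]
3.925 [[0.005, 0.001, 0, 0, 0, 0, -1], [0.011, 0.002, 0, 0, 0, 0, -1], [0.016, 0.004, 0, 0, 0, 0, -1], [0.022, 0.006, 0, 0, 0, 0, -1], [0.027, 0.008, 0, 0, 0, 0, -1]]
4.23 [[0.006, 0.003, 0, 0, 0, 0, -1], [0.011, 0.006, 0, 0, 0, 0, -1], [0.016, 0.009, 0, 0, 0, 0, -1
[... 439 characters left out ...]
0.002, 0.011, 0, 0, 0, 0, -1], [0.002, 0.017, 0, 0, 0, 0, -1], [0.002, 0.023, 0, 0, 0, 0, -1], [0.002, 0.029, 0, 0, 0, 0, -1]]
5.449 [[-0.001, 0.005, 0, 0, 0, 0, -1], [-0.002, 0.011, 0, 0, 0, 0, -1], [-0.003, 0.017, 0, 0, 0, 0, -1], [-0.005, 0.023, 0, 0, 0, 0, -1], [-0.007, 0.028, 0, 0, 0, 0, -1]]
5.754 [[-0.003, 0.006, 0, 0, 0, 0, -1], [-0.005, 0.011, 0, 0, 0, 0, -1], [-0.009, 0.017, 0, 0, 0, 0, -1], [-0.012, 0.022, 0, 0, 0, 0, -1], [-0.016, 0.027, 0, 0, 0, 0, -1]]
6.059 [[-0.005, 0.005, 0, 0, 0, 0, -1], [-0.009, 0.009, 0, 0, 0, 0, -1], [-0.014, 0.014, 0, 0, 0, 0, -1], [-0.02, 0.017, 0, 0, 0, 0, -1], [-0.025, 0.021, 0, 0, 0, 0, -1]]
6.12 [[-0.006, 0.003, 0, 0, 0, 0, -1]]
end [0.6465 0.075 ]
```

jog_arm --pt "0.004 -0.005 0.002 0 0 0 -1" --pt "0.01 -0.012 0.0025 0 0 0 -1" --pt "0.014 -0.017 0.0025 0 0 0 -1" --pt "0.018 -0.022 0.0025 0 0 0 -1" --pt "0.022 -0.027 0.0025 0 0 0 -1"

```text
clock: 3.52
position: [0.483, -0.0434, 0.062]
ee_rot: [0.707, 0.707, 0.0, 0.0]
ft_force: [0.6, -1.5, 0.9]
grip_width: 0.001
grasp_force: 0.3
```

jog_arm --pt "0.005 -0.004 0 0 0 0 -1" --pt "0.011 -0.008 0 0 0 0 -1" --pt "0.016 -0.012 0 0 0 0 -1" --pt "0.022 -0.015 0 0 0 0 -1" --pt "0.028 -0.018 0 0 0 0 -1"

```text
clock: 3.93
position: [0.4653, -0.0154, 0.0619]
ee_rot: [0.707, 0.707, 0.0, 0.0]
ft_force: [0.2, -0.7, -0.2]
grip_width: -0.001
grasp_force: 0.3
```

```bash
python3 - <<'E'
from h import *
from workcell import get_obs, optics
o=get_obs();print(o["clock"],o["position"].round(4),o["ft_force"].round(1))
c=[optics.camera(n) for n in("wrist","side")]
cv2.imwrite("pics/e.png",np.vstack([cv2.resize(c[0]["color"][...,::-1],(400,300)),cv2.resize(c[1]["color"][80:230,180:380,::-1],(400,300))]))
E
```

```text
3.9333 [ 0.4653 -0.0154  0.0619] [ 0.2 -0.7 -0.2]
```

View pics/e.png

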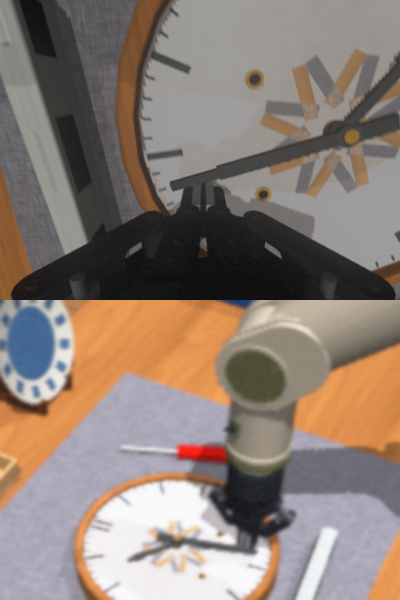

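jog_arm --pt "0.006 -0.003 0 0 0 0 -1" --pt "0.013 -0.005 0 0 0 0 -1" --pt "0.019 -0.007 0 0 0 0 -1" --pt "0.026 -0.008 0 0 0 0 -1" --pt "0.032 -0.009 0 0 0 0 -1"

```text
clock: 4.45
position: [0.4564, 0.0169, 0.0618]
ee_rot: [0.707, 0.707, 0.0, -0.0]
ft_force: [0.3, -1.3, 0.9]
grip_width: 0.001
grasp_force: 0.3
```

jog_arm --pt "0.006 -0.001 0 0 0 0 -1" --pt "0.011 -0.001 0 0 0 0 -1" --pt "0.016 -0.001 0 0 0 0 -1" --pt "0.022 -0.001 0 0 0 0 -1" --pt "0.028 0 0 0 0 0 -1"

```text
clock: 4.87
position: [0.4565, 0.0445, 0.0618]
ee_rot: [0.707, 0.707, -0.0, -0.0]
ft_force: [-0.2, -1.1, 0.2]
grip_width: 0.001
grasp_force: 0.3
```

jog_arm --pt "0.005 0.001 0 0 0 0 -1" --pt "0.011 0.002 0 0 0 0 -1" --pt "0.016 0.004 0 0 0 0 -1" --pt "0.022 0.006 0 0 0 0 -1" --pt "0.027 0.008 0 0 0 0 -1"

```text
clock: 5.28
position: [0.4647, 0.0717, 0.0618]
ee_rot: [0.707, 0.707, 0.0, -0.0]
ft_force: [0.4, -1.0, 0.1]
grip_width: -0.001
grasp_force: 0.3
```

jog_arm --pt "0.006 0.003 0 0 0 0 -1" --pt "0.011 0.006 0 0 0 0 -1" --pt "0.016 0.009 0 0 0 0 -1" --pt "0.021 0.013 0 0 0 0 -1" --pt "0.026 0.017 0 0 0 0 -1"

```text
clock: 5.7
position: [0.4819, 0.0975, 0.0618]
ee_rot: [0.707, 0.707, -0.0, -0.0]
ft_force: [0.1, -0.6, 0.0]
grip_width: 0.001
grasp_force: 0.3
```

```bash
python3 - <<'E'
from h import *
from workcell import get_obs, optics
o=get_obs();print(o["clock"],o["position"].round(4),o["ft_force"].round(1))
c=[optics.camera(n) for n in("wrist","side")]
cv2.imwrite("pics/f.png",np.vstack([cv2.resize(c[0]["color"][...,::-1],(400,300)),cv2.resize(c[1]["color"][80:230,180:380,::-1],(400,300))]))
E
```

```text
5.7 [0.4819 0.0975 0.0618] [ 0.1 -0.6  0. ]
```

View pics/f.png

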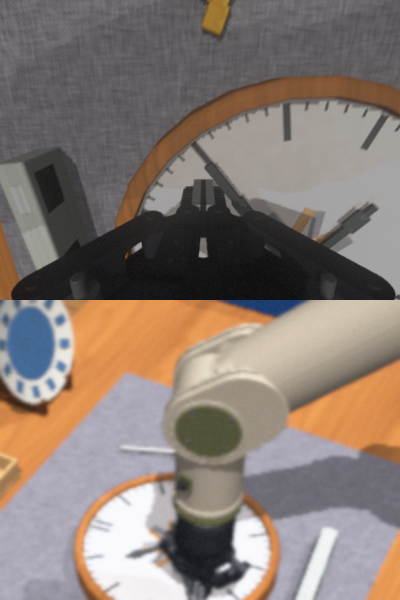

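The hand, tip at about (195,148), is just ahead of the fingertip at the eight mark. The clock has not moved, so I'll carry on.

jog_arm --pt "0.004 0.005 0 0 0 0 -1" --pt "0.009 0.009 0 0 0 0 -1" --pt "0.012 0.014 0 0 0 0 -1" --pt "0.016 0.02 0 0 0 0 -1" --pt "0.019 0.025 0 0 0 0 -1"

```text
clock: 6.22
position: [0.5073, 0.1165, 0.0619]
ee_rot: [0.707, 0.707, 0.0, 0.0]
ft_force: [-0.8, 0.0, -0.9]
grip_width: 0.001
grasp_force: 0.3
```

jog_arm --pt "0.003 0.006 0 0 0 0 -1" --pt "0.006 0.012 0 0 0 0 -1" --pt "0.008 0.019 0 0 0 0 -1" --pt "0.01 0.025 0 0 0 0 -1" --pt "0.011 0.032 0 0 0 0 -1"

```text
clock: 6.63
position: [0.5391, 0.1273, 0.0618]
ee_rot: [0.707, 0.707, 0.0, -0.0]
ft_force: [0.4, -0.9, -0.1]
grip_width: -0.004
grasp_force: 0.3
```

jog_arm --pt "0.001 0.006 0 0 0 0 -1" --pt "0.002 0.011 0 0 0 0 -1" --pt "0.002 0.017 0 0 0 0 -1" --pt "0.002 0.023 0 0 0 0 -1" --pt "0.002 0.029 0 0 0 0 -1"

```text
clock: 7.05
position: [0.5681, 0.1289, 0.0618]
ee_rot: [0.707, 0.707, -0.0, 0.0]
ft_force: [-0.8, -0.4, 0.1]
grip_width: 0.004
grasp_force: 0.3
```

jog_arm --pt "-0.001 0.005 0 0 0 0 -1" --pt "-0.002 0.011 0 0 0 0 -1" --pt "-0.003 0.017 0 0 0 0 -1" --pt "-0.005 0.023 0 0 0 0 -1" --pt "-0.007 0.028 0 0 0 0 -1"

```text
clock: 7.47
position: [0.5962, 0.1218, 0.0618]
ee_rot: [0.707, 0.707, 0.0, 0.0]
ft_force: [-1.1, 0.7, 0.7]
grip_width: -0.0
grasp_force: 0.3
```

jog_arm --pt "-0.003 0.006 0 0 0 0 -1" --pt "-0.005 0.011 0 0 0 0 -1" --pt "-0.009 0.017 0 0 0 0 -1" --pt "-0.012 0.022 0 0 0 0 -1" --pt "-0.016 0.027 0 0 0 0 -1"

```text
clock: 7.88
position: [0.623, 0.1058, 0.0618]
ee_rot: [0.707, 0.707, 0.0, -0.0]
ft_force: [-0.4, -0.9, 0.2]
grip_width: 0.001
grasp_force: 0.3
```

jog_arm --pt "-0.005 0.005 0 0 0 0 -1" --pt "-0.009 0.009 0 0 0 0 -1" --pt "-0.014 0.014 0 0 0 0 -1" --pt "-0.019 0.017 0 0 0 0 -1" --pt "-0.022 0.019 0 0 0 0 -1"

```text
clock: 8.3
position: [0.642, 0.083, 0.0618]
ee_rot: [0.707, 0.707, -0.0, 0.0]
ft_force: [-0.1, 0.2, 0.9]
grip_width: 0.001
grasp_force: 0.3
```

```bash
python3 - <<'E'
from plan import *
from workcell import get_obs, optics
o=get_obs();print(o["clock"],o["position"].round(4),o["ft_force"].round(1))
c=[optics.camera(n) for n in("wrist","scene")]
np.savez("wrist2.npz",**c[0]);np.savez("scene2.npz",**c[1])
for t in (5.95,6.0,6.05,6.1,6.15,6.2,6.25,6.283): print(t,cen(t).round(4))
p=proj(c[1],[.557,.028,.03])[0];print(p)
x,y=map(int,p)
cv2.imwrite("pics/g.png",np.vstack([cv2.resize(c[0]["color"][...,::-1],(400,300)),cv2.resize(c[1]["color"][y-45:y+45,x-60:x+60,::-1],(400,300),interpolation=cv2.INTER_CUBIC)]))
E
```

```text
8.3 [0.642  0.083  0.0618] [-0.1  0.2  0.9]
5.95 [0.6369 0.0905]
6.0 [0.6401 0.0861]
6.05 [0.643  0.0815]
6.1 [0.6458 0.0767]
6.15 [0.6482 0.0717]
6.2 [0.6504 0.0666]
6.25 [0.6524 0.0613]
6.283 [0.6535 0.0578]
[248.72725041 199.4498924 ]
```

View pics/g.png

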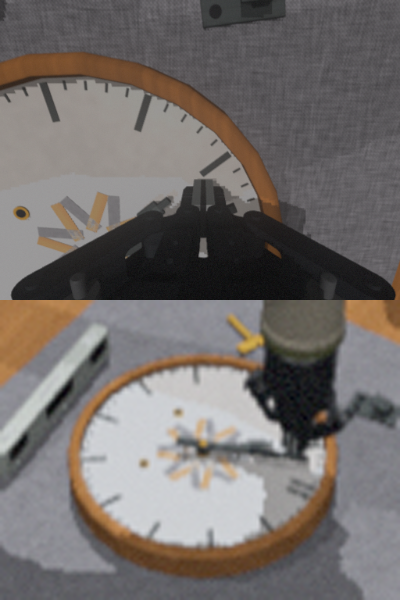

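jog_arm --pt "-0.006 0.004 0 0 0 0 -1" --pt "-0.011 0.006 0 0 0 0 -1" --pt "-0.016 0.008 0 0 0 0 -1" --pt "-0.019 0.0095 0 0 0 0 -1" --pt "-0.021 0.01 0 0 0 0 -1"

```text
clock: 8.82
position: [0.6518, 0.0621, 0.0618]
ee_rot: [0.707, 0.707, -0.0, 0.0]
ft_force: [-0.5, -0.2, -0.9]
grip_width: -0.001
grasp_force: 0.3
```

jog_arm --pt "0 0 0 0 0 0 -1" --pt "0.004 0 0 0 0 0 -1" --pt "0.01 0 0 0 0 0 -1" --pt "0.014 0 0 0 0 0 -1" --pt "0.014 0 0 0 0 0 -1"

```text
clock: 9.23
position: [0.6513, 0.0794, 0.0619]
ee_rot: [0.706, 0.708, 0.0, -0.0]
ft_force: [-0.2, -0.1, -0.3]
grip_width: 0.004
grasp_force: 0.0
```

jog_arm --pt "0 0 -0.02 0 0 0 -1" --pt "0 0 -0.05 0 0 0 -1" --pt "0 0 -0.08 0 0 0 -1" --pt "0 0 -0.12 0 0 0 -1" --pt "0 0 -0.15 0 0 0 -1"

```text
clock: 9.65
position: [0.6517, 0.0774, 0.2149]
ee_rot: [0.707, 0.707, 0.001, 0.001]
ft_force: [1.0, 1.3, 0.7]
grip_width: 0.001
grasp_force: 0.0
```

jog_arm --pt "-0.03 0 0 0 0 0 -1" --pt "-0.06 0 -0.01 0 0 0 -1" --pt "-0.09 0 -0.03 0 0 0 -1" --pt "-0.11 0 -0.03 0 0 0 -1" --pt "-0.12 0 -0.03 0 0 0 -1"

```text
clock: 10.07
position: [0.6518, -0.0468, 0.2432]
ee_rot: [0.708, 0.706, 0.0, 0.001]
ft_force: [-0.2, -0.6, 0.3]
grip_width: -0.004
grasp_force: 0.0
```

jog_arm --pt "0 0 0 0 0 0 -1" --pt "0 0 0 0 0 0 -1" --pt "0 0 0 0 0 0 -1"

```text
clock: 10.32
position: [0.6513, -0.0404, 0.241]
ee_rot: [0.706, 0.708, 0.0, -0.001]
ft_force: [-0.6, 0.5, 0.2]
grip_width: 0.0
grasp_force: 0.0
```

```bash
python3 - <<'E'
from plan import *
from workcell import get_obs, optics
o=get_obs();print(o["clock"],o["position"].round(4),o["ft_force"].round(1))
c=optics.camera("wrist");np.savez("wrist3.npz",**c)
p=proj(c,[.557,.028,.05])[0];print(p)
q=proj(c,[.674,.045,.04])[0];print(q)
x0,y0=int(p[0]-60),int(p[1]-90)
print(x0,y0)
cv2.imwrite("pics/i.png",cv2.resize(c["color"][max(y0,0):y0+150,max(x0,0):x0+200,::-1],(800,600),interpolation=cv2.INTER_CUBIC))
E
```

```text
10.3167 [ 0.6513 -0.0404  0.241 ] [-0.6  0.5  0.2]
[172.63554435 114.3247013 ]
[280.36078908  98.3718125 ]
112 24
```

View pics/i.png

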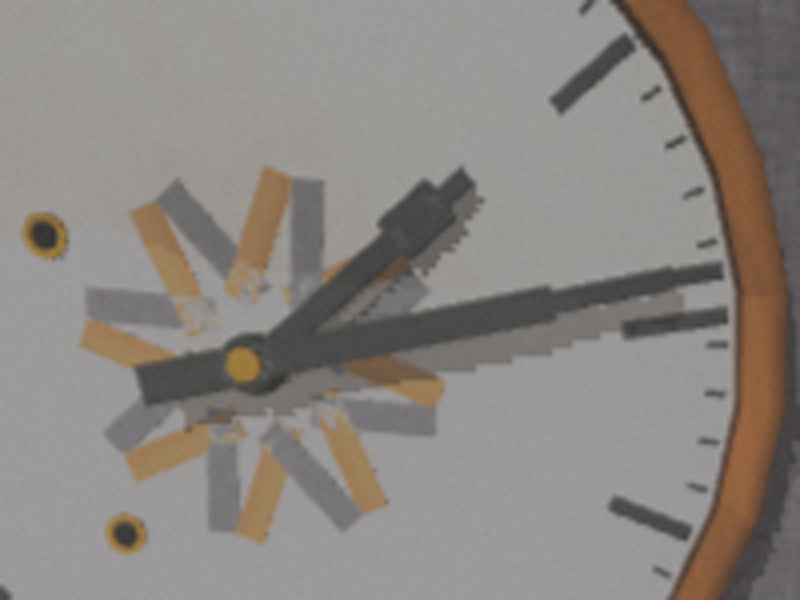

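```bash
python3 - <<'E'
from h import *
c=dict(np.load("wrist3.npz"))
f=lambda u,v,z: ray(c,[u/4+112-.4,v/4+24-.4],z)[0][:2]
C=f(243,365,.052);print("C",C)
a=lambda d:np.degrees(np.arctan2(d[1],d[0])).round(2)
H=[f(*p,.05) for p in((146,384),(550,304),(660,284))]
print("hand",a(H[1]-H[0]),a(H[2]-H[0]),a(H[2]-C),a(H[1]-C))
Cm=C
for n,p,off in(("11",(592,75),-30),("1",(650,518),30)):
    d=f(*p,.032)-Cm;print(n,np.hypot(*d).round(4),a(d)+off)
for p in((625,330),(727,316),(722,270)):
    d=f(*p,.032)-Cm;print(np.hypot(*d).round(4),a(d))
l=f(727,316,.032)-f(625,330,.032);print("bar dir",a(l))
m=(f(727,316,.032)+f(722,270,.032))/2-Cm;print("mid",a(m))
E
```

```text
C [0.55725682 0.02749015]
hand 10.74 10.56 10.59 10.83
11 0.1196 8.399999999999999
1 0.1197 8.43
0.1037 5.23
0.1328 5.75
0.1327 11.09
bar dir 7.61
mid 8.42
```

```bash
python3 -c "
from workcell import workorder
print(workorder.hand_in())"
```

```text
the job is handed in; nothing more can be done
None
```

I pushed the minute hand clockwise to the double mark and handed the job in: it measures about 6.24 rad (0.04 short of 6.283, limit 0.07), the clock centre is within about 1 mm of where it began, and the finger is clear; the hand-in returned no verdict.

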